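Lock the square batik stamp in its die

ROBOT

A 6-joint arm with a two-finger parallel gripper is mounted at the origin on the work surface. World frame = base frame: x ahead of the robot, y to its left, z up, the work surface at z = 0. Lengths are in mm, angles in rad, forces in N, time in s.
With the tool pointing down it reaches from about 250 to 775 mm from the base axis. Payload 4 kg.
Tool frame: the origin (TCP) lies at the very end of the fingers, on their centre line; the grasp point (between the pads) lies 19 mm behind it; z points along the fingers, y is the line along which they close (so a half turn about z gives the same grasp; the last joint's range is limited). The gripper opens to 94 mm and grips with 3 to 60 N. Pads are 16 mm wide; open, the fingers measure 119 mm over their backs; the gripper's body (75 mm by 177 mm) begins 78 mm behind the grasp point.
Start: joints at [-1.373, 0.087, 1.371, -0, 1.684, -0.103], TCP at [162.954, -525.325, 205.506] pointing down, gripper open.
Joint ranges: [-3.1, 3.1], [-0.76, 2.03], [0.27, 2.55], [-1.08, 4.22], [0.17, 2.65], [-2.57, 2.57]. Speed limits (rad/s): [2.79, 2.79, 3.14, 3.14, 3.14, 3.14].

INTERFACE

Orientations are given as a unit quaternion [x, y, z, w].
In Python, from rig import * gives the robot as it stands. The module is installed in compiled form; this text tells all that it offers. Calls block until the motion is done:
- reach(position, orientation): joint-space move of the TCP to a pose.
- servo_line(position, rot=None, velocity=150, force_limit=None): straight line of the TCP; rot=None keeps the orientation; velocity is the mean speed in mm/s. With force_limit (N) it stops when the force on the tool has changed by that much, and returns True; else False.
- move_joints(angles): joint-space move.
- move_gripper(opening): finger opening in mm; the grip force is fixed at half the most; returns when the fingers have stopped.
- pause(seconds).
- solve_ik(position, orientation): joint angles nearest the present ones, or None.
- snapshot(name): name is "scene" or "top" or "wrist"; returns a dict with "image" (400x640x3 uint8, red, green, blue), "depth" (400x640 float32, mm along the optical axis (not along the pixel's ray), 0 where there is no reading), "camera_matrix" (3x3 intrinsics, pixels), "world_to_cam" (4x4, takes a point from world to camera coordinates); the wrist camera has in their place "hand_eye" (4x4, takes a point from camera to tool coordinates, whose origin is the TCP and whose axes are the flange's). Camera axes: x right, y up, looking along -z (the intrinsics and any distortion apply to the point x, -y, -z); pixel columns grow to the right and rows downward; lengths in mm; the calibration is good to about 2 mm. A picture is of the moment at which its call begins: read the wrist's pose just before it.
A pose or a line that the arm cannot do raises MotionError and nothing moves.
- job_done(): hands the job in; it is judged then, once.
Readings, each from a call of its own:
- read_time_s(): time.
- read_joints(): joint angles.
- read_qd(): joint speeds.
- read_joint_efforts(): joint torques, N m.
- read_eef_pos(): TCP position.
- read_eef_rot(): TCP orientation.
- read_contact_force(): force on the tool from outside, world axes, zero at the start.
- read_ft_torque(): the same for the moment, N m.
- read_gripper_width(): finger opening in mm.
- read_grip_force(): force on a finger pad.
Only numpy, scipy, OpenCV 4.12 (cv2) and the standard library are available. Lean on these libraries where they do the work, as an engineer would, in place of code of your own. Each camera call takes 0.05 s, during which the arm holds its last target. There are 200 camera calls.

TASK

Take the square copper stamp by its handle and set it, handle up, into the square cavity of the sloping die so that it lies fully home, flush all round; then slide that die's catch all the way over the stamp's edge to lock it in and let go. Leave the round and the oblong stamp where they lie, do not move the other die's catch, and do not knock over the jar between the dies.

Things in the scene. Friction and masses are not known exactly. Their poses are not given: they have to be found in the camera images.
- square_stamp_center (a point): Centre of the square copper stamp: plate 90 x 90 mm (edges along x and y), 12 mm thick, lying flat, handle up, 52 mm tall in all. Point is 26 mm above the underside; z up, x along the handle. Handle: bridge bar 54 (x) x 12 (y) x 12 (z) mm, its centre 20 mm above this point, 34 mm above the plate's top, legs at its two ends. 0.3 to 0.6 kg.
- round_stamp_center (a point): Centre of the round copper stamp: plate 90 mm across, 12 mm thick, lying flat, handle up, 52 mm tall in all. Point is 26 mm above the underside; z up, x along the handle. Handle: bridge bar 54 (x) x 12 (y) x 12 (z) mm, its centre 20 mm above this point, 34 mm above the plate's top, legs at its two ends. 0.3 to 0.6 kg.
- oblong_stamp_center (a point): Centre of the oblong copper stamp: plate 104 mm (x) x 60 mm (y), 12 mm thick, lying flat, handle up, 52 mm tall in all. Point is 26 mm above the underside; z up, x along the handle. Handle: bridge bar 54 (x) x 12 (y) x 12 (z) mm, its centre 20 mm above this point, 34 mm above the plate's top, legs at its two ends. 0.3 to 0.6 kg.
- square_die_cavity (a point): Centre of the floor of the square cavity (94 x 94 mm, edges along x and y; 2 mm play per side; a seated stamp is flush, 12 mm deep) in a steel die bed sloping 30 deg. z: outward normal of the slope, x: up the slope, y: level (robot's left at yaw 0); at yaw 0 the slope faces the robot. About 53 mm above the table. The bed reaches 59 mm each way along x, -59 to +116 mm along y.
- round_die_cavity (a point): Centre of the floor of the round cavity (94 mm across, 12 mm deep) in a steel die bed sloping 30 deg. z: outward normal of the slope, x: up the slope, y: level (robot's left at yaw 0); at yaw 0 the slope faces the robot. About 53 mm above the table. The bed reaches 59 mm each way along x, -59 to +116 mm along y.
- square_die_catch (a joint): Sliding catch of the square die: 0 = open, 0.030 m = fully closed, tongue 12 mm over the edge of a seated 90 mm stamp; moves along -y of the cavity point. About 2 N friction, no spring. Starts 0 to 12 mm closed, still clear of the cavity. The tongue passes 2.5 mm above the bed face.
- square_die_knob (a point): Centre of the upright knob (x 18, y 16, z 34 mm) on the square die's sliding catch, on the cavity's +y side; axes as the cavity point. Bed face 25.5 mm below it along z. The knob stands on a 6 mm thick tongue (42 mm in x), top 17 mm below this point, front edge 34 mm ahead (-y), tail 16 mm behind. Knob is 97 mm from the cavity centre along y when open, 67 mm closed.
- round_die_catch (a joint): Sliding catch of the round die: 0 = open, 0.030 m = fully closed, tongue 12 mm over the edge of a seated 90 mm stamp; moves along -y of the cavity point. About 2 N friction, no spring. Starts 0 to 12 mm closed, still clear of the cavity. The tongue passes 2.5 mm above the bed face.
- round_die_knob (a point): Centre of the upright knob (x 18, y 16, z 34 mm) on the round die's sliding catch, on the cavity's +y side; axes as the cavity point. Bed face 25.5 mm below it along z. The knob stands on a 6 mm thick tongue (42 mm in x), top 17 mm below this point, front edge 34 mm ahead (-y), tail 16 mm behind. Knob is 97 mm from the cavity centre along y when open, 67 mm closed.
- jar_center (a point): centre (half-way up) of a closed amber glass jar, 48 mm across and 65 mm tall, standing loose between the two dies
Mind the look-alikes: they are no part of the job. There is more than one size of the part that bears jar_center; the job needs the middle-sized.

How it is judged:
By the outcome, as a careful person would: the job done as asked, in the order asked, and still so for the second after the job is handed in, with the robot touching nothing.
It also fails if it takes over 51 s, if anything falls off the work surface, if the arm or the gripper's body presses on something with over 40 N, if the wrist force passes 120 N, or if a joint passes its speed limit or range.

## Working session

There is one attempt and no reset: what is moved stays moved. The work goes in short steps, each a Python script; the robot and the scene stay as the last script left them, time stands still between calls to the robot, and variables do not carry over. Pictures are saved under pics/ and viewed, at most 10 in all, crops included, and the job is handed in when it is done.

```bash
mkdir -p pics; python3 - <<'E'
from rig import *
import cv2, numpy as np, pickle
for n in ("scene","top"):
    s=snapshot(n); pickle.dump(s,open(n+".pkl","wb"))
    cv2.imwrite(f"pics/{n}0.png",s["image"][:,:,::-1])
    print(n,s["camera_matrix"].tolist(),np.round(s["world_to_cam"],3).tolist(),[k for k in s])
print(read_eef_rot(),read_time_s())
E
```

```text
scene [[515.1964055176331, 0.0, 322.5905835955545], [0.0, 515.1964055176331, 188.56916668459422], [0.0, 0.0, 1.0]] [[0.313, 0.95, -0.014, -207.418], [-0.679, 0.234, 0.695, 343.734], [0.664, -0.208, 0.719, -1540.521], [0.0, 0.0, 0.0, 1.0]] ['image', 'depth', 'camera_matrix', 'world_to_cam']
top [[381.68302972513635, 0.0, 320.77007889820493], [0.0, 381.68302972513635, 200.72923751358732], [0.0, 0.0, 1.0]] [[0.02, -1.0, -0.002, -6.958], [0.98, 0.019, 0.196, -596.727], [-0.196, -0.006, 0.981, -790.676], [0.0, 0.0, 0.0, 1.0]] ['image', 'depth', 'camera_matrix', 'world_to_cam']
[ 9.88715148e-01  1.49804389e-01 -4.85710991e-05 -9.99392574e-04] 0.1
```

View pics/scene0.png

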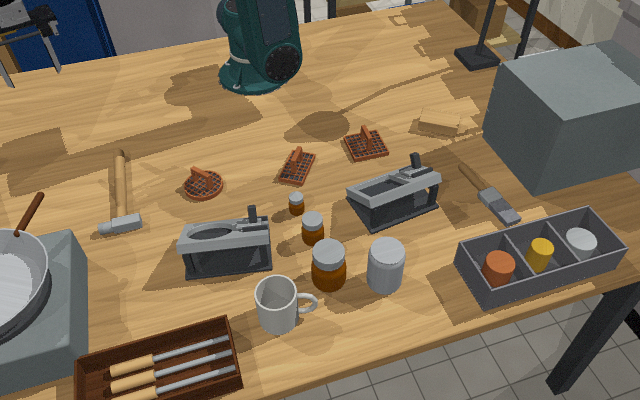

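View pics/top0.png

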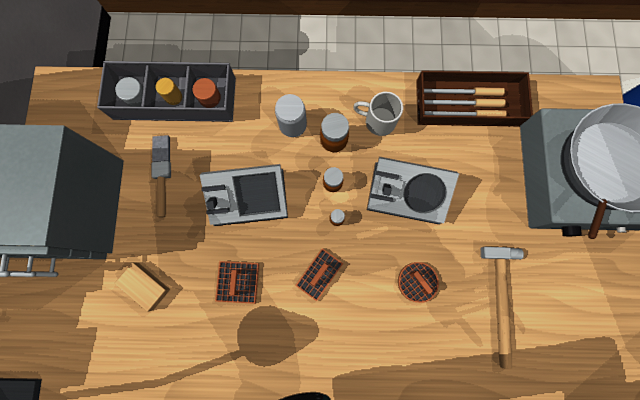

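Both views agree. In the top view the square stamp is at about (239,282), with its handle along image-vertical. The square die is at (245,194), its cavity at (260,194) and its knob at (211,203). The middle-sized jar is at (333,179).

```bash
cat > h.py <<'E'
import numpy as np, cv2
def cloud(s, T=None):
    """per-pixel world points; T = camera->world"""
    K=s["camera_matrix"]; d=s["depth"]; v,u=np.mgrid[0:400,0:640]
    p=np.stack([(u-K[0,2])/K[0,0]*d,-(v-K[1,2])/K[1,1]*d,-d],-1)
    if T is None: T=np.linalg.inv(s["world_to_cam"])
    return p@T[:3,:3].T+T[:3,3]
def rect(pts): # min area rectangle, mm
    return cv2.minAreaRect(np.float32(pts))
E
python3 - <<'E'
import pickle,numpy as np,cv2
from h import *
for n,sb,db in(("top",(205,250,270,312),(195,160,292,228)),("scene",(335,115,395,170),(340,150,448,236))):
    s=pickle.load(open(n+".pkl","rb")); P=cloud(s); im=s["image"].astype(int)
    print(n)
    u0,v0,u1,v1=sb; p=P[v0:v1,u0:u1].reshape(-1,3); c=im[v0:v1,u0:u1].reshape(-1,3)
    print("table z",np.median(p[:,2]))
    for lo,hi in((7,17),(44,60)):
        m=(p[:,2]>lo)&(p[:,2]<hi); print("stamp",lo,m.sum(),rect(p[m,:2]),np.median(p[m,2]))
    u0,v0,u1,v1=db; p=P[v0:v1,u0:u1].reshape(-1,3); p=p[(p[:,2]>20)&(p[:,2]<200)]
    # ransac plane with 30deg slope
    rng=np.random.default_rng(0); best=(0,)
    for _ in range(1500):
        a=p[rng.choice(len(p),3,False)]; nn=np.cross(a[1]-a[0],a[2]-a[0]); L=np.linalg.norm(nn)
        if L<100: continue
        nn/=L; nn*=np.sign(nn[2])
        if abs(nn[2]-.866)>.05: continue
        r=(p-a[0])@nn; k=(abs(r)<1.5).sum()
        if k>best[0]: best=(k,nn,a[0])
    k,nn,a=best; yaw=np.arctan2(-nn[1],-nn[0]); print("plane",k,nn,np.degrees(yaw))
    r=(p-a)@nn; print(np.histogram(r,np.arange(-30,52,3)))
    ex=np.array([np.cos(yaw)*.866,np.sin(yaw)*.866,.5]); ey=np.array([-np.sin(yaw),np.cos(yaw),0])
    for lo,hi in((-1.5,1.5),(-14,-10),(37,46)):
        m=(r>lo)&(r<hi); q=np.c_[p[m]@ex,p[m]@ey]
        if m.sum()>5:
            R=rect(q); cc=R[0][0]*ex+R[0][1]*ey+nn*(a@nn+np.median(r[m])); print(lo,m.sum(),R,"centre",cc)
E
```

```text
top
table z 0.2827133533852475
stamp 7 1018 ((416.34765625, 192.45057678222656), (90.80288696289062, 90.14007568359375), 87.88727569580078) 9.099164860455744
stamp 44 151 ((416.07867431640625, 192.67770385742188), (13.018200874328613, 51.392086029052734), 87.59010314941406) 50.53757525990318
plane 1212 [-0.49846573 -0.07085284  0.86400914] 8.089934088785668
(array([   0,    0,    3,   12,   42,  553, 1044,  137,   72,  780,  893,
         98,  316,  140,   10,    2,    5,    7,    3,    8,    5,    4,
         10,   26,   33,    0,    0]), array([-30, -27, -24, -21, -18, -15, -12,  -9,  -6,  -3,   0,   3,   6,
         9,  12,  15,  18,  21,  24,  27,  30,  33,  36,  39,  42,  45,
        48,  51]))
-1.5 1212 ((571.4019775390625, 89.78307342529297), (175.3703155517578, 119.50863647460938), 89.74116516113281) centre [607.07915158 176.97688661  60.70627467]
-14 1340 ((574.9102783203125, 86.42615509033203), (168.9157257080078, 111.98802185058594), 89.60564422607422) centre [616.40290106 174.91152066  52.3318677 ]
37 66 ((572.7850952148438, 155.95468139648438), (16.485612869262695, 17.08
[... 535 characters left out ...]
  15,  11,  14,  10,  15,  12,  15,  13,  14,   0,
         0]), array([-30, -27, -24, -21, -18, -15, -12,  -9,  -6,  -3,   0,   3,   6,
         9,  12,  15,  18,  21,  24,  27,  30,  33,  36,  39,  42,  45,
        48,  51]))
-1.5 610 ((572.7342529296875, 98.46607971191406), (123.28225708007812, 176.07254028320312), 0.7527029514312744) centre [607.22954548 177.54527494  63.58332023]
-14 554 ((572.2537841796875, 97.52823638916016), (173.7868194580078, 125.50692749023438), 89.93160247802734) centre [612.74249741 177.31022811  53.23012827]
37 36 ((573.2930297851562, 164.26502990722656), (21.00840187072754, 14.660245895385742), 1.336705207824707) centre [578.80934312 240.22547777  99.55229461]
```

```bash
cat >> h.py <<'E'
from scipy.spatial.transform import Rotation as Ro
def frame(yaw,slope):
    "cavity axes ex,ey,n as columns"
    y,s=np.radians([yaw,slope]); ex=np.array([np.cos(y)*np.cos(s),np.sin(y)*np.cos(s),np.sin(s)])
    ey=np.array([-np.sin(y),np.cos(y),0]); return np.c_[ex,ey,np.cross(ex,ey)]
def tool(F): return Ro.from_matrix(np.c_[F[:,0],-F[:,1],-F[:,2]]).as_quat()
YAW=7.8; F=frame(YAW,30); C=np.array([607.1,177.2,62])-28.5*F[:,1]  # C: cavity centre in the bed face
G=frame(-2.2,0); S=np.array([417,193,0.5])                        # stamp, underside
E
python3 - <<'E'
from rig import *
from h import *
import pickle
def look(n):
    T=np.eye(4);T[:3,:3]=Ro.from_quat(read_eef_rot()).as_matrix();T[:3,3]=read_eef_pos()
    s=snapshot("wrist"); s["T"]=T@s["hand_eye"]; pickle.dump(s,open(n+".pkl","wb")); cv2.imwrite(f"pics/{n}.png",s["image"][:,:,::-1]); return s
reach(C+170*F[:,2]+10*F[:,1],tool(F)); print(read_joints()); s=look("w_die"); print(np.round(s["hand_eye"],3),s["camera_matrix"])
reach(S+np.array([0,0,200]),tool(G)); print(read_joints()); look("w_st"); print(read_time_s())
a=cv2.imread("pics/w_die.png");b=cv2.imread("pics/w_st.png"); cv2.imwrite("pics/both.png",cv2.resize(np.vstack([a,b]),(480,600)))
E
```

```text
[ 0.18430515 -0.30953361  1.81404828 -0.02762378  1.1142601   1.6254945 ]
[[-1.00000e-03  9.60000e-01  2.80000e-01  8.09480e+01]
 [ 1.00000e+00  1.00000e-03  1.00000e-03  1.50000e-02]
 [ 1.00000e-03  2.80000e-01 -9.60000e-01 -1.80207e+02]
 [ 0.00000e+00  0.00000e+00  0.00000e+00  1.00000e+00]] [[307.25942228   0.         319.61272065]
 [  0.         307.25942228 202.76012941]
 [  0.           0.           1.        ]]
[ 3.09422929e-01 -1.14723559e-01  1.58079234e+00 -5.89860524e-04
  1.67429350e+00  1.91823545e+00]
3.475
```

View pics/both.png

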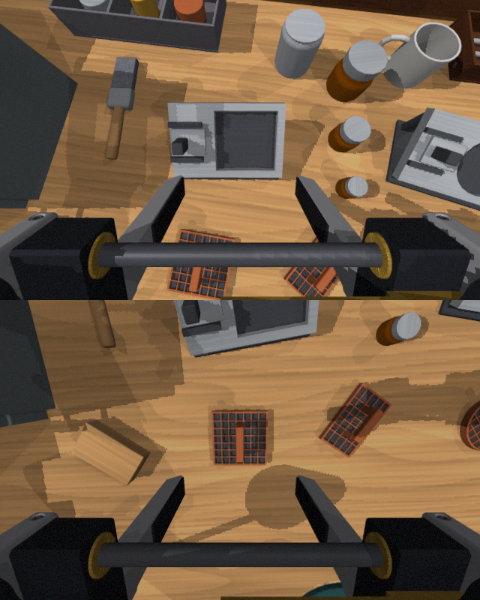

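The wrist views show the die's cavity at about (328,187) full-size pixels and the square stamp at about (320,183). Both are clear of the fingers. Next I measure them.

```bash
cat > meas.py <<'E'
import pickle
from h import *
s=pickle.load(open("w_st.pkl","rb")); P=cloud(s,s["T"])[140:228,272:368].reshape(-1,3)
for lo,hi in((7,17),(44,60)):
    m=(P[:,2]>lo)&(P[:,2]<hi); print("stamp",m.sum(),rect(P[m,:2]),np.median(P[m,2]))
print("table",np.median(P[abs(P[:,2])<5,2]))
s=pickle.load(open("w_die.pkl","rb")); P=cloud(s,s["T"]); Q=(P-C)@F; box=np.zeros((400,640),bool); box[125:242,215:390]=1
r=Q[...,2]
face=box&(abs(r)<5)&(abs(Q[...,0])<75)
q=Q[face]; A=np.c_[q[:,:2],np.ones(len(q))]
for _ in range(4):
    k=np.linalg.lstsq(A,q[:,2],rcond=None)[0]; e=abs(A@k-q[:,2])<1.2; A,q=A[e],q[e]
print("face tilt/offset",k,len(q),"rect",rect(q[:,:2]))
m=box&(abs(r-k[2]+12)<2.5)&(abs(Q[...,0])<52)&(abs(Q[...,1])<52); fl=Q[m]; print("floor",m.sum(),np.median(fl[:,2]),rect(fl[:,:2]))
m=box&(r-k[2]>38)&(r-k[2]<46); print("knob",m.sum(),rect(Q[m][:,:2]))
# cavity edges: inner boundary of the face points near the centre lines
f=q
for ax in(0,1):
    o=1-ax; st=f[abs(f[:,o])<30]
    print(ax,"inner edges",np.percentile(st[(st[:,ax]<0)&(st[:,ax]>-60),ax],99),np.percentile(st[(st[:,ax]>0)&(st[:,ax]<60),ax],1))
E
python3 meas.py
```

```text
stamp 4708 ((414.3521423339844, 193.5601043701172), (90.2310562133789, 89.52302551269531), 87.80628204345703) 9.67561733039605
stamp 520 ((414.91217041015625, 193.80770874023438), (11.259293556213379, 52.742698669433594), 87.80960845947266) 52.3555202241796
table 0.5586713751999355
face tilt/offset [5.87455337e-04 4.67752006e-04 3.66028835e+00] 5195 rect ((-3.1779747009277344, 29.368492126464844), (175.51681518554688, 118.28593444824219), 89.86741638183594)
floor 6022 -7.85644961119743 ((-3.7767906188964844, 0.8453598022460938), (94.42902374267578, 93.21607208251953), 89.72197723388672)
knob 281 ((-2.4099316596984863, 95.60575103759766), (16.037992477416992, 18.10032844543457), 89.68525695800781)
0 inner edges -50.04499221687604 44.79737601858743
1 inner edges -46.13193781179553 47.818075118508716
```

```bash
cat >> h.py <<'E'
S=np.array([414.7,193.6,0.5]); C0=C.copy(); C=C+F@np.array([-3.4,0.85,3.66]); YAW-=0.2; F=frame(YAW,30)
E
cat > look.py <<'E'
from rig import *
from h import *
import pickle
def look(n):
    T=np.eye(4);T[:3,:3]=Ro.from_quat(read_eef_rot()).as_matrix();T[:3,3]=read_eef_pos()
    s=snapshot("wrist"); s["TCP"]=T; s["T"]=T@s["hand_eye"]; pickle.dump(s,open(n+".pkl","wb")); cv2.imwrite(f"pics/{n}.png",s["image"][:,:,::-1]); return s
E
python3 - <<'E'
from look import *
move_gripper(50)
reach(S+np.array([0,0,70]),tool(G))
servo_line(S+np.array([0,0,27]),velocity=80)
move_gripper(0); print("grip",read_gripper_width(),read_grip_force(),read_eef_pos())
servo_line(S+np.array([0,0,130]),velocity=150)
print(read_contact_force(),read_gripper_width())
reach(C+F[:,2]*75,tool(F)); print(read_eef_pos(),C+F[:,2]*75)
s=look("w_held"); P=cloud(s,s["T"]); T=s["TCP"]; q=(P-T[:3,3])@T[:3,:3]
m=(abs(q[...,0])<60)&(abs(q[...,1])<60)&(q[...,2]>10)&(q[...,2]<19); print("plate in tool",m.sum(),rect(q[m][:,:2]),np.median(q[m][:,2]))
print(read_time_s())
E
```

```text
grip 12.15572282066292 29.999459981918335 [414.74674592 193.43219047  27.60386227]
[-0.57988008  1.11397355 -3.9684075 ] 12.07533463937425
[567.06837814 144.04050529 125.98200435] [568.95164076 144.19823543 128.42155826]
plate in tool 10424 ((0.046112060546875, -0.3540382385253906), (89.5832748413086, 90.47806549072266), 0.07190597057342529) 17.450775460179102
7.7917
```

View pics/w_held.png

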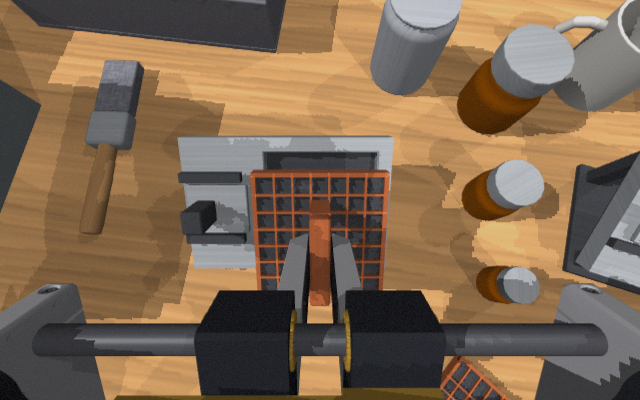

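The stamp is held square in the hand. The cavity's upper edge shows above the plate at about (320,152). I check for settling and re-measure the bed's edges from here.

```bash
python3 - <<'E'
from look import *
pause(.3); tgt=C+F[:,2]*75
print("err in F",(read_eef_pos()-tgt)@F,"rotvec deg",np.degrees((Ro.from_quat(read_eef_rot())*Ro.from_quat(tool(F)).inv()).as_rotvec()))
s=look("w_held2"); P=cloud(s,s["T"]); T=s["TCP"]; q=(P-T[:3,3])@T[:3,:3]
m=(abs(q[...,0])<60)&(abs(q[...,1])<60)&(q[...,2]>10)&(q[...,2]<21); a=q[m]
print("plate",rect(a[:,:2]),"tilt",np.linalg.lstsq(np.c_[a[:,:2],np.ones(len(a))],a[:,2],rcond=None)[0])
Q=(P-C)@F; m=(abs(Q[...,2])<1.5)&(abs(Q[...,0])<75)&(Q[...,1]>-75)&(Q[...,1]<130); f=Q[m]
print("face",m.sum(),np.median(f[:,2]),"y",np.percentile(f[:,1],[.3,99.7]),"x max",np.percentile(f[:,0],99.7))
u=f[abs(f[:,1])<35]; u=u[u[:,0]>30]; print("upper cavity edge",np.percentile(u[:,0],1))
m2=(Q[...,2]>-14)&(Q[...,2]<-9)&(Q[...,0]>30)&(Q[...,0]<50)&(abs(Q[...,1])<55); g=Q[m2]; print("floor y",np.percentile(g[:,1],[.5,99.5]),np.median(g[:,2]),g[:,0].max())
E
```

```text
err in F [0.10549514 0.55791042 0.13209229] rotvec deg [0.00613926 0.01310695 0.04407673]
plate ((-0.5439643859863281, -0.38057708740234375), (90.89041137695312, 90.44837951660156), 0.18922245502471924) tilt [4.94641936e-03 1.22690805e-03 1.68777611e+01]
face 6676 0.22456409152242202 y [-59.00876112 115.77834524] x max 59.317086679719914
upper cavity edge 47.679662673620406
floor y [-47.21833813  46.70062061] -11.465790815876687 45.77793819807178
```

```bash
python3 - <<'E'
from look import *
B=C+F@np.array([0.3,-0.8,0])
servo_line(B+F[:,2]*32,velocity=60); pause(.3)
print("pre",(read_eef_pos()-C)@F)
hit=servo_line(B+F[:,2]*12,velocity=25,force_limit=12); pause(.2)
print(hit,(read_eef_pos()-C)@F,read_contact_force()@F,read_time_s())
look("w_in")
E
```

```text
pre [ 0.65804719 -0.75798341 32.36897486]
True [-0.33587198 -0.78143851 14.72301407] [2.17776542 0.51421497 5.67805231] 10.175
```

View pics/w_in.png

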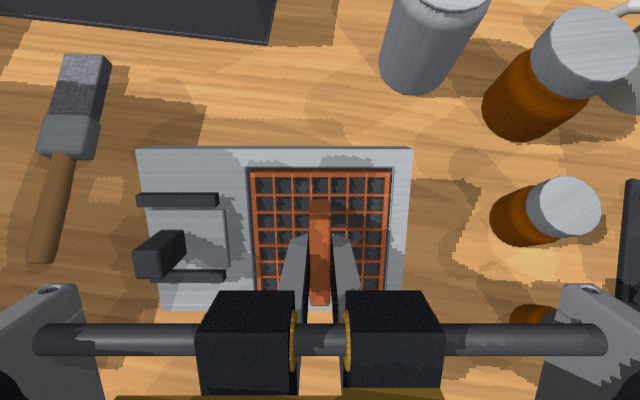

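The plate lies inside the cavity at about (320,230), and the stop depth of 14.7 mm matches the expected 15. I release, back off and check that it is flush.

```bash
python3 - <<'E'
from look import *
move_gripper(34)
servo_line(C+F@np.array([0,0,110]),velocity=150)
reach(C+F@np.array([-40,25,170]),tool(F)); pause(.3)
s=look("w_seat"); Q=(cloud(s,s["T"])-C)@F; im=s["image"].astype(int); z=Q[...,2]
red=(im[...,0]>im[...,2]*1.6)&(im[...,0]>90)&(abs(Q[...,0])<55)&(abs(Q[...,1])<55)&(abs(z)<15)
f=(abs(z)<4)&~red&(abs(Q[...,0])<62)&(Q[...,1]>-62)&(Q[...,1]<118); print("face",np.median(z[f]))
a=Q[red]; a=a[abs(a[:,2]-np.median(a[:,2]))<4]; print("plate",len(a),rect(a[:,:2]),np.median(a[:,2]))
for x0 in(-1,1):
  for y0 in(-1,1):
    b=a[(a[:,0]*x0>20)&(a[:,1]*y0>20)]; print(x0,y0,len(b),np.percentile(b[:,2],[25,50,75,90]))
k=(z>38)&(z<47)&(Q[...,1]>60)&(Q[...,1]<120)&(abs(Q[...,0])<30); print("knob",rect(Q[k][:,:2])); print(read_time_s())
cv2.imwrite("pics/seatc.png",cv2.resize(s["image"][60:300,180:440,::-1],(650,600)))
E
```

```text
face -0.26181172467139546
plate 2210 ((-1.0944709777832031, -0.3734779357910156), (90.02306365966797, 90.94054412841797), 89.90544891357422) -0.011772971216748222
-1 -1 149 [-0.34046426  0.18889742  0.62774591  1.16756868]
-1 1 194 [-0.6007596  -0.03068742  0.48303753  0.98683291]
1 -1 216 [-0.8966446  -0.16853055  0.51231959  0.96084381]
1 1 200 [-0.87887991 -0.07054756  0.61601491  1.19476318]
knob ((0.7101154327392578, 94.74591827392578), (16.991933822631836, 16.126832962036133), 0.5866114497184753)
12.3417
```

View pics/seatc.png

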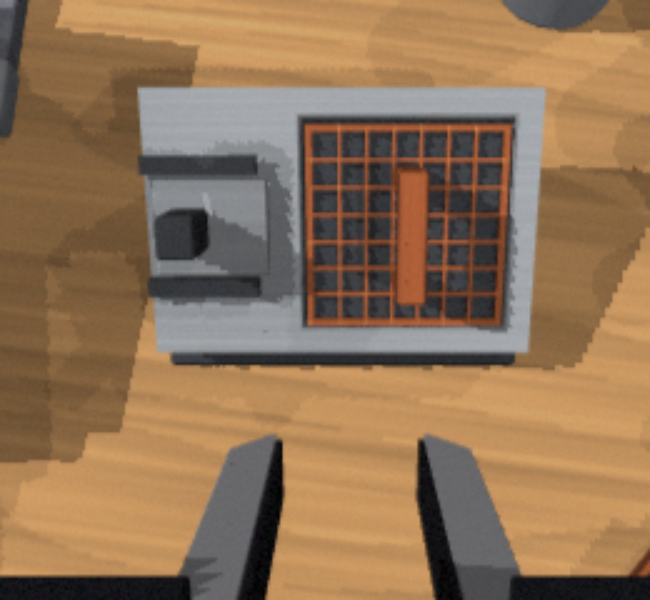

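Flush at all four corners, to within about 0.3 mm. The knob is at y ≈ 95, so I push the catch closed with shut fingers.

```bash
python3 - <<'E'
from look import *
move_gripper(0)
reach(C+F@np.array([0.5,128,90]),tool(F))
servo_line(C+F@np.array([0.5,128,18]),velocity=100,force_limit=15)
for i in range(3):
    hit=servo_line(C+F@np.array([0.5,80,18]),velocity=30,force_limit=14)
    p=(read_eef_pos()-C)@F; print(hit,p,read_contact_force()@F)
    if p[1]<89: break
pause(.2); print((read_eef_pos()-C)@F,read_contact_force()@F)
servo_line(C+F@np.array([0.5,128,18]),velocity=100)
servo_line(C+F@np.array([0,128,110]),velocity=150)
reach(C+F@np.array([-40,25,170]),tool(F)); pause(.3)
s=look("w_end"); Q=(cloud(s,s["T"])-C)@F; z=Q[...,2]
k=(z>38)&(z<47)&(Q[...,1]>50)&(Q[...,1]<120)&(abs(Q[...,0])<30); print("knob",rect(Q[k][:,:2]),read_time_s())
cv2.imwrite("pics/endc.png",s["image"][:,:,::-1])
E
```

```text
True [ 0.15510537 87.03769191 17.95873139] [1.22767871 1.21297428 1.23587218]
[-0.76086935 87.06792158 17.58129424] [1.23839599 0.41266882 0.25952036]
knob ((0.7600541114807129, 66.88357543945312), (17.023906707763672, 15.996933937072754), 0.21403168141841888) 18.2417
```

View pics/endc.png

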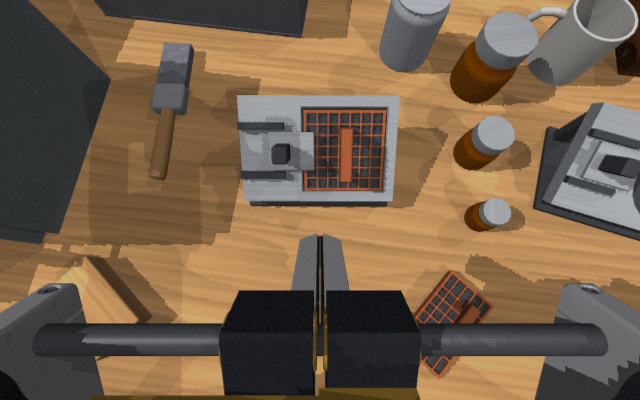

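The catch's tongue covers the stamp's edge at about (305,152). The knob is at y = 66.9 (67 is closed), the jar is standing and the robot is clear of everything.

```bash
python3 -c "
from rig import *
print(job_done())"
```

```text
the job is handed in; nothing more can be done
None
```

The square stamp sits flush in the sloping die with its catch fully closed; the jar is standing, I touched neither the other stamps nor the other catch, and the job was handed in at about 18 s of the 51 s allowed.

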